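# Load the exposure stand and hold its sprung shutter half open

## Robot

A 6-joint arm with a two-finger parallel gripper is mounted at the origin on a cart in front of the work surface, level with it; the furniture and walls round the work are solid. World frame = base frame: x ahead of the robot, y to its left, z up, the work surface at z = 0. Lengths are in m, angles in rad, forces in N, time in s.
With the tool pointing down it reaches from about 0.35 to 0.85 m from the base axis. Payload 8.1 kg.
Tool frame: the origin (TCP) lies midway between the tips of the shut fingers; the grasp point (between the pads) lies 19 mm behind it; z points along the fingers, y is the line along which they close (so a half turn about z gives the same grasp; the last joint's range is limited). The gripper opens to 85 mm and grips with 20 to 120 N. Pads are 22 mm wide; open, the fingers measure 114 mm over their backs; the gripper's body (76 mm by 85 mm) begins 54 mm behind the grasp point. The pads swing forward as they close: fully open they stand 13 mm farther back than shut.
Start: joints at [-1.213, 0.13, 1.488, -0, 1.523, -0.085], TCP at [0.257, -0.542, 0.231] pointing down, gripper open.
Joint ranges: [-2.96, 2.96], [-0.89, 2.26], [0.02, 2.5], [-1.34, 4.48], [0, 2.73], [-2.66, 2.66]. Speed limits (rad/s): [2.39, 2.39, 2.79, 3.14, 3.14, 3.14].

## Interface

Orientations are given as a unit quaternion [w, x, y, z].
In Python, from rig import robot, camera, job, current_clock, current_joint_pos, current_dq, current_tau, current_ee_pos, current_tool_rot, current_wrist_force, current_ft_torque, current_width, current_gripper_force gives the robot as it stands. Calls block until the motion is done:
- robot.movep(position, orientation): joint-space move of the TCP to a pose.
- robot.line_to(position, rot=None, speed=0.15, threshold=None): straight line of the TCP; rot=None keeps the orientation; speed is the mean speed in m/s. With threshold (N) it stops when the force on the tool has changed by that much, and returns True; else False.
- robot.set_joints(angles): joint-space move.
- robot.grip(opening, strength=None): opening from 0.0 (shut) to 1.0 (fully open); strength is the grip in N (None keeps the last); returns when the fingers have stopped.
- robot.pause(seconds).
- robot.ik(position, orientation): joint angles nearest the present ones, or None.
- camera(name): name is "scene" or "side" or "wrist"; returns a dict with "pixels" (400x640x3 uint8, red, green, blue), "fov_y" (degrees; the focal length in pixels is half the picture's height over the tangent of half this angle, whatever the lens; pixels are square), "cx", "cy" (the principal point, pixels), "distortion" ([k1, k2, p1, p2, k3] as OpenCV has them; the pictures are not rectified), "extrinsics" (4x4, takes a point from camera to world coordinates). Camera axes: x right, y up, looking along -z (the intrinsics and any distortion apply to the point x, -y, -z); pixel columns grow to the right and rows downward; lengths in m; the calibration is good to about 2 mm. A picture is of the moment at which its call begins. There is no depth.
A pose or a line that the arm cannot do raises robot.MotionError and nothing moves.
- job.sign_off(): hands the job in; it is judged then, once.
Readings, each from a call of its own:
- current_clock(): time.
- current_joint_pos(): joint angles.
- current_dq(): joint speeds.
- current_tau(): joint torques, N m.
- current_ee_pos(): TCP position.
- current_tool_rot(): TCP orientation.
- current_wrist_force(): force on the tool from outside, world axes, zero at the start.
- current_ft_torque(): the same for the moment, N m.
- current_width(): opening from 0.0 (shut) to 1.0 (fully open).
- current_gripper_force(): force on a finger pad.
Only numpy, scipy, OpenCV 4.12 (cv2) and the standard library are available. Lean on these libraries where they do the work, as an engineer would, in place of code of your own. Each camera call takes 0.05 s, during which the arm holds its last target. There are 200 camera calls.

## Task

With the shutter of the exposure stand still shut, pick out the one of the three capped vials that fits the stand's round socket closely, stand it in the socket right down to the bottom and let go of it. Then take the orange knob, slide the sprung shutter open until its pointer is at the red half-way mark, never going past three quarters open, and keep holding it there: it springs shut if released, so the program finishes while the gripper is still holding the shutter half open. Leave the other vials, the beaker, the marker pen and the tape where they are.

Things in the scene. Friction and masses are not known exactly. Their poses are not given: they have to be found in the camera images.
- stand: Fixed exposure stand: aluminium base 172 x 165 x 8 mm, black round socket in front (49 mm across its flared rim at z = 38 mm), white lamp house behind it (58 deep x 150 wide mm, roof at z = 66 mm) with a yellow window, the shutter before it and a spring barrel at its -y end. Origin on the worktop 45 mm behind the socket's centre; z up, +x from socket to house, +y to the left seen from the socket
- socket_floor (a point): Centre of the socket's floor, 12 mm above the worktop, at x = -45 mm, y = 0 of the stand. The bore is round and upright, 26 mm across for the lower 17 mm, then flares like a funnel to about 40 mm at the rim, 26 mm above the floor
- shutter (a joint): Opening of the shutter in m: 0 shut (where the spring keeps it), 0.060 fully open, 0.030 half. The shutter slides level towards -y of the stand (to the right). The spring pushes it shut with about 3 N when shut, 7 N at half, 11 N fully open; light friction
- shutter_knob (a point): Middle of the upright orange knob on top of the shutter, 90 mm above the worktop: a round post 14 mm across from 70 to 106 mm above the worktop, standing on a foot 30 mm along the slide x 16 mm; an orange pointer lies at its base. Moves with the shutter; at x = +24 mm of the stand, y = 0 when shut
- half_mark (a point): Where shutter_knob is when the shutter is exactly half open (x = +24, y = -30 mm of the stand, 90 mm above the worktop), level with the red half-way mark of the scale on the lamp house's roof
- vial_green: Vial with a green cap, 22 mm diameter, 58 mm tall, about 35 g, upright on the worktop: the one that fits the socket. Origin at the centre of its underside, z up along it. On the way to the stand, behind a line at x = 0.53 m, is a fixed white machine whose box is 160 mm tall (y from -0.20 to 0.26 m)
- vial_small: Vial with a white cap, 17 mm diameter, 52 mm tall: too loose for the socket. Origin at the centre of its underside
- vial_large: Vial with a white cap, 27 mm diameter, 73 mm tall: too wide for the socket. Origin at the centre of its underside
- beaker: Small clear beaker, 45 mm across, 50 mm tall; bystander. Origin at the centre of its underside
- marker: White marker pen with a black cap, 135 mm long, 17 mm thick, lying; bystander. Origin at the centre of its underside
- tape: Roll of black tape, 53 mm across, 19 mm tall, lying flat; bystander. Origin at the centre of its underside

How it is judged:
On the way, in this order (a step that is already met when the one before it is completed fails the run):
1. the green-capped vial stands on the socket's floor, let go, with the shutter shut (horizontal distance between vial_green and socket_floor below 0.004 m and z of vial_green in the frame of socket_floor below 0.005 m and angle between vial_green's own z axis and vertical below 0.2 rad and contact force between the fingers and vial_green below 0.1 N and value of joint shutter below 0.006 m), for 0.2 s.
2. the gripper holds the shutter half open (value of joint shutter between 0.025 and 0.035 m and contact force between the fingers and shutter above 2 N), for 0.3 s.
At the end, for the whole second after the job is handed in: The green-capped vial stands in the socket (within 4 mm of its centre, base within 5 mm of the floor, tilt under 0.2 rad), not touched by the fingers; the shutter is still at 25 to 35 mm of its 60 mm travel and the fingers hold it with more than 2 N (all of step 2 and horizontal distance between vial_green and socket_floor below 0.004 m and z of vial_green in the frame of socket_floor below 0.005 m and angle between vial_green's own z axis and vertical below 0.2 rad and contact force between the fingers and vial_green below 0.1 N and velocity of joint shutter between -0.01 and 0.01 m/s); the arm keeps its last pose, push and grip.
It fails at once if the shutter is opened past three quarters (45 mm) (value of joint shutter above 0.045 m).
It fails at once if another vial, the beaker, the marker pen or the tape is moved more than 30 mm (distance of any of vial_small, vial_large, beaker, marker, tape from where it was at the start of the episode above 0.03 m).
It also fails if it takes over 54 s, if anything falls off the work surface, if the arm or the gripper's body presses on something with over 40 N, if the wrist force passes 120 N, or if a joint passes its speed limit or range.

## Working session

There is one attempt and no reset: what is moved stays moved. The work goes in short steps, each a Python script; the robot and the scene stay as the last script left them, time stands still between calls to the robot, and variables do not carry over. Pictures are saved under pics/ and viewed, at most 10 in all, crops included, and the job is handed in when it is done.

```bash
mkdir -p pics; cat > h.py <<'E'
import numpy as np, cv2
from rig import *
def K(c):
    h=c["pixels"].shape[0]; f=h/2/np.tan(np.radians(c["fov_y"])/2)
    return np.array([[f,0,c["cx"]],[0,f,c["cy"]],[0,0,1]])
def snap(n,fn):
    c=camera(n); cv2.imwrite("pics/"+fn+".png",c["pixels"][:,:,::-1]); np.save("pics/"+fn+".npy",{k:v for k,v in c.items()},allow_pickle=True); return c
def load(fn): return np.load("pics/"+fn+".npy",allow_pickle=True).item()
def pix(c,uv,z):
    "pixel -> world point on plane z"
    p=cv2.undistortPoints(np.array([[uv]],float),K(c),np.array(c["distortion"],float))[0,0]
    E=np.array(c["extrinsics"]); d=E[:3,:3]@[p[0],-p[1],-1]; o=E[:3,3]
    return o+d*(z-o[2])/d[2]
def proj(c,P):
    E=np.linalg.inv(np.array(c["extrinsics"])); P=np.atleast_2d(P)@E[:3,:3].T+E[:3,3]
    return cv2.projectPoints(P*[1,-1,-1],np.zeros(3),np.zeros(3),K(c),np.array(c["distortion"],float))[0][:,0]
E
python3 - <<'E'
from h import *
for n in ("scene","side"):
    c=snap(n,n+"0"); print(n,c["fov_y"],np.round(c["extrinsics"],3).tolist())
a=np.vstack([load("scene0")["pixels"]]);
print(current_clock(),current_tool_rot())
E
```

```text
scene 42.93316175489505 [[-0.675, 0.303, -0.673, -0.631], [-0.738, -0.295, 0.607, 0.998], [-0.015, 0.906, 0.422, 0.8], [0.0, 0.0, 0.0, 1.0]]
side 53.74485704194636 [[1.0, 0.017, -0.007, 0.523], [-0.013, 0.401, -0.916, -1.405], [-0.013, 0.916, 0.401, 0.67], [0.0, 0.0, 0.0, 1.0]]
0.1 [-8.13398339e-04  9.75591513e-01  2.19591724e-01 -1.12214704e-04]
```

View pics/scene0.png

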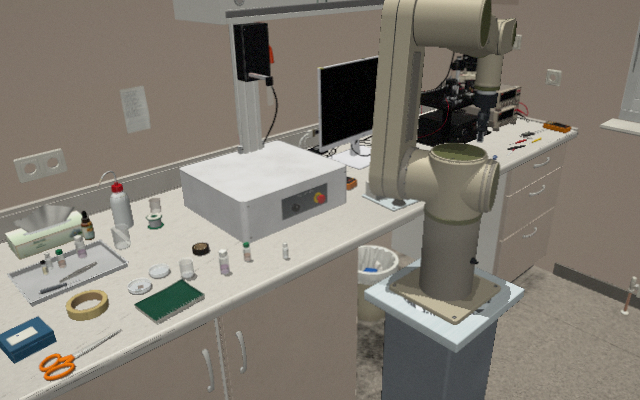

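View pics/side0.png

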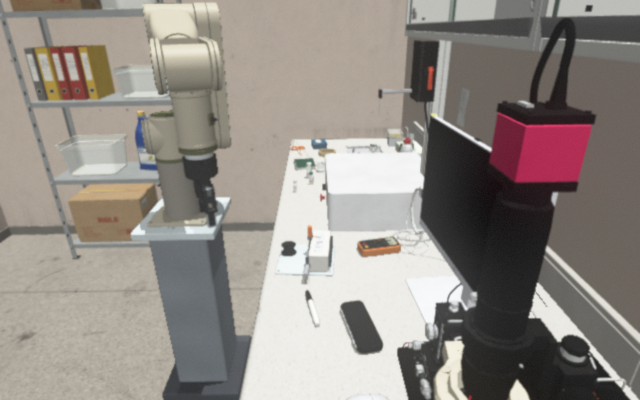

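The scene view shows the green-capped vial at about (247,252), the small vial at (285,251), the large vial at (223,262) and the beaker at (186,268). In the side view the stand is at about (307,252), with its black socket at (288,247) and the knob at (310,231).

```bash
python3 - <<'E'
from h import *
s=load("scene0");d=load("side0")
a=cv2.resize(s["pixels"][225:300,160:310],(800,400),interpolation=cv2.INTER_CUBIC)
b=cv2.resize(d["pixels"][220:285,265:345],(246,200),interpolation=cv2.INTER_CUBIC)
b=cv2.resize(d["pixels"][222:285,265:349],(800,600),interpolation=cv2.INTER_CUBIC)
cv2.imwrite("pics/cropd.png",b[:,:,::-1])
print("green",pix(s,(247,261),0),pix(s,(247,243),.058),"small",pix(s,(285,258),0),"large",pix(s,(223,274),0))
print("socket",pix(d,(288,243),.038),"knob",pix(d,(310,227),.106))
E
```

```text
green [0.48944487 0.30450713 0.        ] [0.49152263 0.29743    0.058     ] small [0.42435988 0.21170851 0.        ] large [0.47857962 0.39489575 0.        ]
socket [ 0.42865861 -0.3130557   0.038     ] knob [ 0.50030256 -0.33589204  0.106     ]
```

View pics/cropd.png

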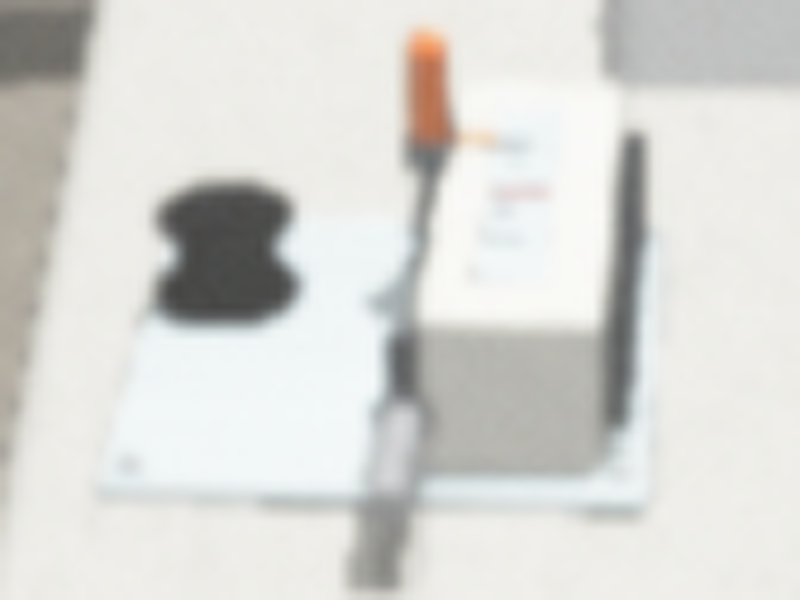

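Socket rim centre is at about (288.6,244.1), knob top at (309.9,226.2); the stand is nearly axis aligned. I'll take a closer look from above it.

```bash
cat >> h.py <<'E'
def down(yaw):
    "tool pointing down, closing axis (tool y) along world angle yaw"
    from scipy.spatial.transform import Rotation as R
    z=np.array([0,0,-1.]); y=np.array([np.cos(yaw),np.sin(yaw),0]); x=np.cross(y,z)
    q=R.from_matrix(np.c_[x,y,z]).as_quat(); return q[[3,0,1,2]]
E
python3 - <<'E'
from h import *
d=load("side0"); print(pix(d,(288.6,244.1),.038),pix(d,(309.9,226.2),.106))
best=None
for k in (-1,1):
    q=robot.ik([0.40,-0.32,0.30],down(k*np.pi/2)); print(k,None if q is None else np.round(q,2))
    for yv in (np.pi/4,np.pi/4-np.pi): print(np.round(robot.ik([.49,.30,.03],down(yv)),2))
robot.movep([0.40,-0.32,0.30],down(np.pi/2) if abs(robot.ik([0.40,-0.32,0.30],down(np.pi/2))[5])<abs(robot.ik([0.40,-0.32,0.30],down(-np.pi/2))[5]) else down(-np.pi/2))
c=snap("wrist","w0"); print(current_clock(),np.round(c["extrinsics"],3).tolist(),c["fov_y"],current_joint_pos())
E
```

```text
[ 0.43097392 -0.32001988  0.038     ] [ 0.49994704 -0.33063583  0.106     ]
-1 [-0.77 -0.13  1.62 -0.    1.65  0.8 ]
[ 0.46  0.25  1.74 -0.    1.15 -0.33]Traceback (most recent call last):
  File "<stdin>", line 6, in <module>
    return _wrapfunc(a, 'round', decimals=decimals, out=out)
    return _wrapit(obj, method, *args, **kwds)
    result = getattr(arr, method)(*args, **kwds)
TypeError: unsupported operand type(s) for *: 'NoneType' and 'float'
```

```bash
python3 - <<'E'
from h import *
robot.movep([0.40,-0.32,0.30],down(-np.pi/2))
c=snap("wrist","w0"); print(current_clock(),np.round(c["extrinsics"],3).tolist(),c["fov_y"])
E
```

```text
1.2083 [[0.001, 0.964, 0.268, 0.468], [-1.0, 0.001, -0.0, -0.32], [-0.0, -0.268, 0.964, 0.443], [0.0, 0.0, 0.0, 1.0]] 68.32421834495933
```

View pics/w0.png

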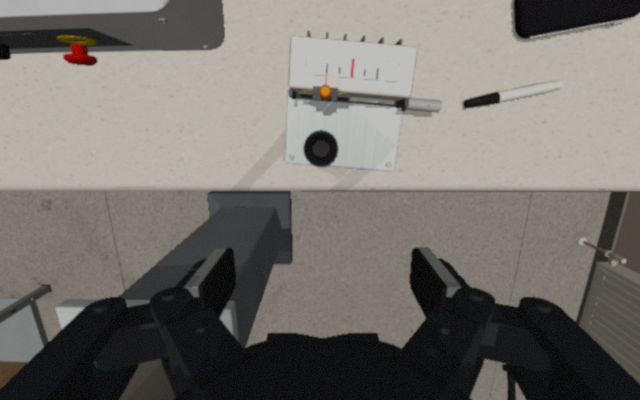

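The wrist view shows the socket at about (320.5,148), the knob at (326,92), the red mark at (352,68), and the stand rotated by about 4°. Enlarging for accuracy.

```bash
python3 - <<'E'
from h import *
c=load("w0"); cr=c["pixels"][30:180,275:425]
b=cv2.resize(cr,(600,600),interpolation=cv2.INTER_CUBIC); cv2.imwrite("pics/cropw.png",b[:,:,::-1])
E
```

```text
(no output)
```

View pics/cropw.png

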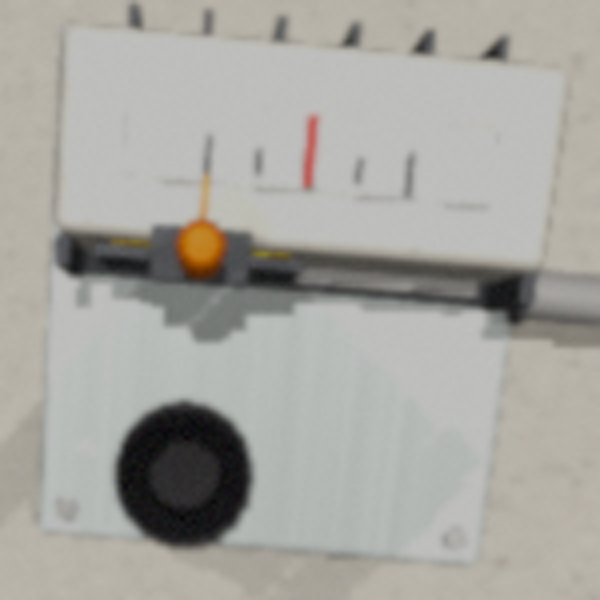

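```bash
python3 - <<'E'
from h import *
c=load("w0"); f=lambda u,v,z: pix(c,(275+(u+.5)/4-.5,30+(v+.5)/4-.5),z)
s=f(183,473,.038);k=f(202,243,.106);fl=f(60,225,.066);fr=f(545,265,.066);rl=f(65,28,.066);rr=f(562,70,.066);bl=f(42,532,.008);br=f(478,563,.008)
print(s,k,np.linalg.norm((s-k)[:2]))
for a,b in ((k,s),(fl,fr),(rl,rr),(bl,br)): d=b-a; print(np.linalg.norm(d[:2]),np.degrees(np.arctan2(d[1],d[0])))
s0=s
yaw=np.radians(np.mean([np.degrees(np.arctan2((fr-fl)[1],(fr-fl)[0])),np.degrees(np.arctan2((rr-rl)[1],(rr-rl)[0]))])+90)
print("yaw",np.degrees(yaw)); u=np.array([np.cos(yaw),np.sin(yaw)]); v=np.array([-u[1],u[0]])
o=s[:2]+.045*u
for n,p in dict(k=k,fl=fl,fr=fr,rl=rl,rr=rr,bl=bl,br=br).items(): print(n,np.round([(p[:2]-o)@u,(p[:2]-o)@v],4))
robot.movep([.40,.28,.30],down(np.pi/4))
snap("wrist","w1"); print(current_clock(),current_ee_pos())
E
```

```text
[ 0.43152622 -0.31775707  0.038     ] [ 0.49905567 -0.32337512  0.106     ] 0.06776274483419541
0.06776274483419541 175.24427963107001
0.14740035025656545 -94.31012107357026
0.14555634961009797 -94.21285138986858
0.162589839263746 -94.0237424136178
yaw -4.261486231719417
k [ 0.0228 -0.0006]
fl [0.0285 0.0423]
fr [ 0.0283 -0.1051]
rl [0.0825 0.0435]
rr [ 0.0826 -0.102 ]
bl [-0.0731  0.0504]
br [-0.0724 -0.1122]
3.4083 [0.40051782 0.27931414 0.29997956]
```

View pics/w1.png

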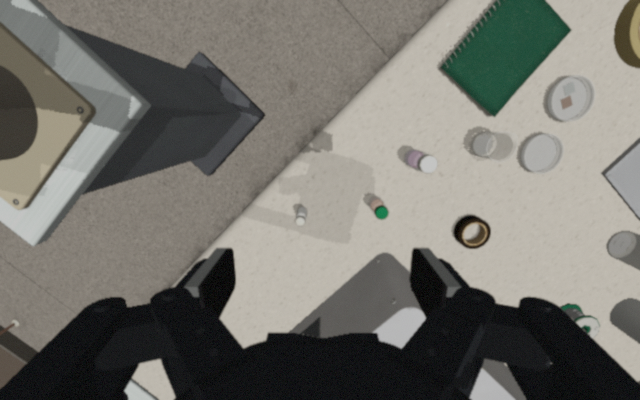

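Green cap top at about (381,212), small vial (300,217), large (427,164), tape (472,232).

```bash
python3 - <<'E'
from h import *
c=load("w1"); print(c["extrinsics"][:3,3])
im=c["pixels"][195:225,365:395].astype(int)
m=(im[...,1]>im[...,0]+40)&(im[...,1]>im[...,2]+15); y,x=np.nonzero(m); print(m.sum(),x.min()+365,x.max()+365,y.min()+195,y.max()+195,x.mean()+365,y.mean()+195)
for n,uv,z in (("green",(381.5,212.5),.058),("small",(300,221),.052),("large",(428,164.5),.073),("tape",(472,231),.019),("beaker",(482,144),.05)): print(n,pix(c,uv,z))
print("scene green",pix(load("scene0"),(247,243),.058))
print("machine corner", pix(c,(380,255),.16))
E
```

```text
[0.35321652 0.32729144 0.44385317]
117 376 387 207 218 381.36752136752136 212.36752136752136
green [0.49673574 0.29858414 0.058     ]
small [0.42710612 0.20887766 0.052     ]
large [0.48567512 0.38409531 0.073     ]
tape [0.63346499 0.37490625 0.019     ]
beaker [0.52389204 0.45639959 0.05      ]
scene green [0.49152263 0.29743    0.058     ]
machine corner [0.49263479 0.27362239 0.16      ]
```

```bash
cat >> h.py <<'E'
def greencap(z=.058):
    c=camera("wrist"); hsv=cv2.cvtColor(c["pixels"],cv2.COLOR_RGB2HSV)
    m=cv2.inRange(hsv,(60,100,40),(90,255,255)); n,l,s,cen=cv2.connectedComponentsWithStats(m)
    P=[(s[i,4],pix(c,cen[i],z)) for i in range(1,n) if s[i,4]>60]
    return c,P
E
python3 - <<'E'
from h import *
print("corner z0",pix(load("w1"),(380,255),0))
robot.movep([.4967,.2986,.16],down(np.pi/4))
c,P=greencap(); print(current_clock(),P)
cv2.imwrite("pics/w2.png",c["pixels"][:,:,::-1])
E
```

```text
corner z0 [0.57122092 0.24337067 0.        ]
4.175 [(np.int32(2542), array([0.48733958, 0.49275172, 0.058     ])), (np.int32(307), array([0.4966577 , 0.29891429, 0.058     ])), (np.int32(141), array([0.80730564, 0.40273285, 0.058     ]))]
```

View pics/w2.png

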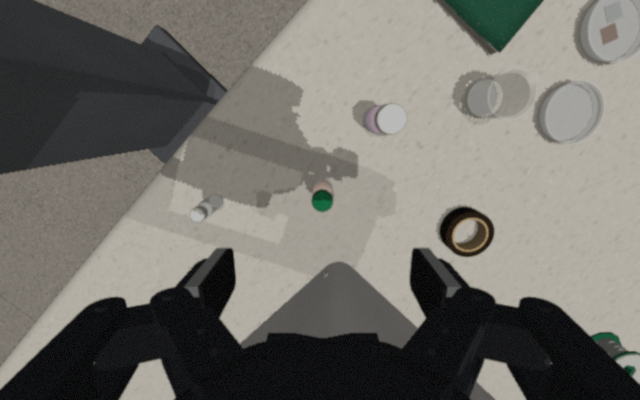

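Cap at (322,200), centred between the fingers; nothing nearby blocks the descent. Grasp, lift and carry to above the socket.

```bash
python3 - <<'E'
from h import *
p=[.4967,.2989]
print(robot.line_to([*p,.030],speed=.12,threshold=12), current_ee_pos())
robot.grip(0.0,30); print(current_width(),current_gripper_force(),current_clock(),current_ee_pos())
robot.line_to([*p,.23],speed=.2); print(current_width(),current_gripper_force(),current_wrist_force())
robot.movep([.4315,-.3178,.23],down(-np.pi/2-np.radians(4.3)))
print(current_clock(),current_width(),current_gripper_force()); c,P=greencap(); print(P)
cv2.imwrite("pics/w3.png",c["pixels"][:,:,::-1]); snap("side","side1")
E
```

```text
False [0.49749926 0.29928939 0.03109101]
0.24474116774263385 29.509887993335724 6.0083 [0.49681726 0.29895841 0.03021145]
0.24423170553036383 29.41487967967987 [ 0.22469352 -0.92093747  0.72006803]
9.375 0.24618018736904845 29.356606006622314
[(np.int32(1429), array([ 0.32029655, -0.30874124,  0.058     ]))]
```

View pics/w3.png

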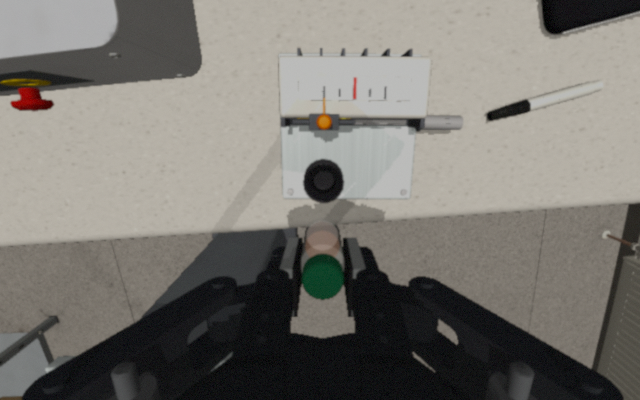

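Vial held upright, cap at (322,277); the socket is at (323.5,181), the knob at (324,122) and the shutter is shut.

```bash
python3 - <<'E'
from h import *
c,P=greencap(.258)
print("cap",P,current_ee_pos()); s=pix(c,(323.5,180.5),.038); k=pix(c,(324,121),.106); print(s,k)
g=cv2.cvtColor(c["pixels"],cv2.COLOR_RGB2GRAY)[155:203,298:350]; y,x=np.nonzero(g<60); print("dark bbox",x.min()+298,x.max()+298,y.min()+155,y.max()+155,x.mean()+298,y.mean()+155,pix(c,(x.mean()+298,y.mean()+155),.036))
E
```

```text
cap [(np.int32(1425), array([ 0.43390874, -0.31715712,  0.258     ]))] [ 0.43197735 -0.3171865   0.22999697]
[ 0.43269681 -0.3184568   0.038     ] [ 0.49928943 -0.32344848  0.106     ]
dark bbox 304 342 160 201 323.1506309148265 180.7910094637224 [ 0.43198289 -0.3180043   0.036     ]
```

```bash
python3 - <<'E'
from h import *
p=[.431,-.318]
robot.line_to([*p,.085],speed=.15)
print(robot.line_to([*p,.0425],speed=.04,threshold=8), current_ee_pos(), current_wrist_force(),current_width(),current_clock())
E
```

```text
False [ 0.43119389 -0.3181912   0.0427933 ] [-0.55830238 -0.21337344 -0.08000651] 0.24735194025181897 11.85
```

```bash
python3 - <<'E'
from h import *
p=[.431,-.318]
print(robot.line_to([*p,.0405],speed=.02,threshold=4), current_ee_pos(), current_wrist_force())
robot.grip(0.6); robot.pause(.3); print(current_gripper_force(),current_wrist_force())
robot.line_to([*p,.20],speed=.15); robot.pause(.3)
c,P=greencap(.070); print(P,current_clock()); cv2.imwrite("pics/w4.png",cv2.resize(c["pixels"][80:280,220:460],(720,600),interpolation=cv2.INTER_CUBIC)[:,:,::-1])
d=pix(c,(323,150),.1)
hsv=cv2.cvtColor(c["pixels"],cv2.COLOR_RGB2HSV); m=cv2.inRange(hsv,(5,150,80),(20,255,255)); n,l,s,cen=cv2.connectedComponentsWithStats(m)
for i in range(1,n):
    if s[i,4]>30: print(s[i],cen[i],pix(c,cen[i],.100))
E
```

```text
False [ 0.43171166 -0.3185263   0.04211394] [-3.08367769  2.88942839 10.4777734 ]
0.0 [0.04518362 0.76400908 0.66390248]
[(np.int32(308), array([ 0.43120089, -0.31797384,  0.07      ]))] 14.3667
[315 111  17  18 239] [322.85774059 120.07949791] [ 0.49876851 -0.32320373  0.1       ]
```

View pics/w4.png

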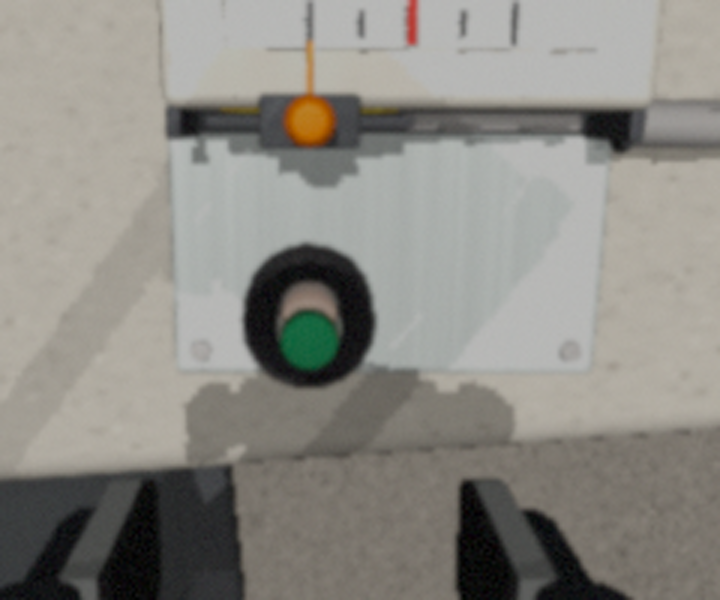

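The vial stands centred in the socket (cap at (311,338) of the crop) and the fingers are clear. The pointer sits on the zero mark. Now the knob.

```bash
python3 - <<'E'
from h import *
k=np.array([.4998,-.3233]); v=np.array([.0743,.9972])
robot.line_to([*k,.17],speed=.15)
print(robot.line_to([*k,.077],speed=.08,threshold=8),current_ee_pos(),current_wrist_force())
robot.grip(0.0,60); robot.pause(.2); print(current_width(),current_gripper_force(),current_wrist_force(),current_ee_pos())
t=k-.028*v
print(robot.line_to([*t,.077],speed=.03),current_clock()); robot.pause(.3); print(current_ee_pos(),((k-current_ee_pos()[:2])@v),current_wrist_force(),current_width(),current_gripper_force())
snap("wrist","w5"); c=snap("side","side2")
a=load("w5")["pixels"]; print(a.shape)
x=cv2.resize(a[100:300,200:440],(480,400),interpolation=cv2.INTER_CUBIC); y=cv2.resize(c["pixels"][222:272,275:325],(320,320),interpolation=cv2.INTER_CUBIC); y=cv2.copyMakeBorder(y,0,80,0,0,cv2.BORDER_CONSTANT)
cv2.imwrite("pics/both.png",np.hstack([x,y])[:,:,::-1])
E
```

```text
False [ 0.50026905 -0.32369052  0.07781581] [-0.09983945 -0.30660388 -0.08074328]
0.13880972237631473 58.694060845300555 [-2.14137593  0.73132401  4.69920737] [ 0.50003898 -0.32341634  0.07757256]
False 18.0583
[ 0.4979118  -0.35030108  0.07750627] 0.027065769656659123 [-1.60318057  6.50932817  8.20608775] 0.14244647609690314 59.17486005637329
(400, 640, 3)
```

View pics/both.png

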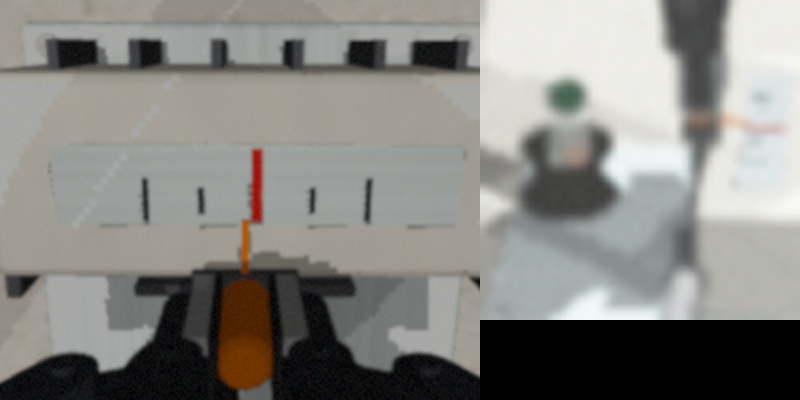

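The pointer (245) is about 12 px (roughly 3 mm) short of the red mark (257). The vial is still standing. One small correction, then check it numerically.

```bash
python3 - <<'E'
from h import *
k=np.array([.4998,-.3233]); v=np.array([.0743,.9972])
t=k-.0311*v
robot.line_to([*t,.077],speed=.02); robot.pause(.6); print(((k-current_ee_pos()[:2])@v),current_wrist_force(),current_gripper_force(),current_clock())
c=snap("wrist","w6"); a=c["pixels"][100:300,200:440].astype(int)
for n,m in (("red",(a[...,0]>140)&(a[...,1]<60)&(np.arange(200)[:,None]<115)),("ptr",(a[...,0]>a[...,2]+60)&(a[...,1]>60)&(np.arange(200)[:,None]<135))):
    y,x=np.nonzero(m); 
    print(n,len(x),x.mean()*2,y.mean()*2, [ (r*2,x[y==r].mean()*2) for r in sorted(set(y))][-3:])
E
```

```text
0.030086707978450263 [-3.16564868  6.86255243  8.95046864] 59.215616587753175 19.3667
red 147 244.68027210884352 185.00680272108843 [(np.int64(214), np.float64(245.0)), (np.int64(216), np.float64(245.0)), (np.int64(218), np.float64(246.0))]
ptr 110 244.01818181818183 227.1090909090909 [(np.int64(260), np.float64(245.0)), (np.int64(262), np.float64(244.0)), (np.int64(264), np.float64(244.0))]
```

The pointer lines up with the red mark (244 against 245), and the spring load is being held.

```bash
python3 -c "
from rig import *
print(job.sign_off(),current_clock())"
```

```text
the job is handed in; nothing more can be done
the job is handed in; nothing more can be done
```

The job is handed in: the green-capped vial stands in the socket, let go, and the gripper holds the shutter at the red half-way mark (about 30 mm open). It took about 20 s of the 54 s allowed; the judge's verdict was not shown.

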